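# Sort the things left on the worktop into their holders

## Task

Tidy the worktop by sorting the five things into the three holders: the garlic and the lemon go in the slatted wooden crate, the fork lies flat in the long white cutlery tray, and the two spice jars stand upright in the small wooden rack, one in each bay. Let go of everything at the end, and leave the dark sauce bottle at the left standing where it is.

Things in the scene. Friction and masses are not known exactly. Their poses are not given: they have to be found in the camera images.
- garlic: Bulb of garlic, pale pink-white, about 56 mm across and 56 mm tall, resting on its base; roughly round, so it can be gripped across any way, at about 30 mm height. Origin: centre of its underside, z up. About 0.034 kg.
- lemon: Yellow lemon, 72 mm long (its x axis), 57 mm wide (its y axis), 58 mm high; lying. Grip it across y at about 30 mm height. Origin: centre of its underside, z up. About 0.11 kg.
- fork: Steel fork lying flat, 193 mm long along its x axis, 26 mm wide at the tines (y), 15 mm high over all; grip it across y at the middle, with the fingertips close to the surface. Origin: centre of its length, at the underside. About 0.04 kg.
- spice_jar_a: First spice jar, with a label of dark and orange colours. Screw-cap spice jar with a red cap, 45 mm across, 106 mm tall, standing upright; the glass body is 42 mm across up to 85 mm, the cap 45 mm across from there to the top. Origin: centre of its underside, z up along the jar. About 0.11 kg. The two jars may go in either bay.
- spice_jar_b: Second spice jar, with a green and white label. Screw-cap spice jar with a red cap, 45 mm across, 106 mm tall, standing upright; the glass body is 42 mm across up to 85 mm, the cap 45 mm across from there to the top. Origin: centre of its underside, z up along the jar. About 0.11 kg. The two jars may go in either bay.
- crate: Low open crate of light wood with slatted sides, fixed: 196 mm (x) by 142 mm (y) outside, 45 mm high, walls and floor about 6 mm thick, one compartment of 184 by 130 mm. Origin: centre of its underside; x along its length. There is room for the garlic and the lemon one behind the other along x, at 42 mm either side of the middle.
- cutlery_tray: Long narrow white plastic tray with a rolled rim, fixed: 241 mm (x) by 107 mm (y) over the rim, 35 mm high, floor 4 mm thick, inside 227 by 90 mm. Origin: centre of its underside; x along its length. The fork fits lying along x.
- spice_rack: Small rack of brown wood, fixed: 140 mm (x) by 74 mm (y), 42 mm high, with a 5 mm cross wall in the middle that makes two bays, one behind the other along x, each 62 by 64 mm inside, open on top, floor 5 mm thick. Origin: centre of its underside; the bay centres lie 34 mm either side of it along x.
- dark_bottle: Bystander: dark sauce bottle with a dark red cap, 59 mm across, 203 mm tall, standing upright near the left edge of the worktop, left of the holders. Origin: centre of its underside, z up. Leave it alone; mind the arm and gripper near it.

How it is judged:
By the outcome, as a careful person would: the job done as asked, in the order asked, and still so for the second after the job is handed in, with the robot touching nothing.
It also fails if it takes over 120 s, if anything falls off the work surface, if the arm or the gripper's body presses on something with over 40 N, if the wrist force passes 120 N, or if a joint passes its speed limit or range.

## Robot

A 6-joint arm with a two-finger parallel gripper is mounted at the origin on a cart in front of the work surface, level with it; the furniture and walls round the work are solid. World frame = base frame: x ahead of the robot, y to its left, z up, the work surface at z = 0. Lengths are in m, angles in rad, forces in N, time in s.
With the tool pointing down it reaches from about 0.325 to 0.775 m from the base axis. Payload 5.5 kg.
Tool frame: the origin (TCP) lies midway between the tips of the shut fingers; the grasp point (between the pads) lies 19 mm behind it; z points along the fingers, y is the line along which they close (so a half turn about z gives the same grasp; the last joint's range is limited). The gripper opens to 88 mm and grips with 3 to 60 N. Pads are 20 mm wide; open, the fingers measure 115 mm over their backs; the gripper's body (75 mm by 178 mm) begins 61 mm behind the grasp point.
Start: joints at [1.131, 0.091, 1.231, -0, 1.82, -0.057], TCP at [0.224, 0.557, 0.223] pointing down, gripper open.
Joint ranges: [-2.87, 2.87], [-0.86, 2.18], [0.17, 2.46], [-1.51, 4.65], [0.06, 2.69], [-2.65, 2.65]. Speed limits (rad/s): [2.57, 2.57, 3.01, 3.14, 3.14, 3.14].

## Interface

Orientations are given as [roll, pitch, yaw] about the fixed x, y, z axes, in that order (R = Rz(yaw) Ry(pitch) Rx(roll)).
In Python, from cell import robot gives the robot as it stands.
- The arm moves only by the shell command python3 inch.py 'ROWS' [OPENING]. ROWS is a JSON list of rows, 1 to 20 of them, each of 6 numbers: dx, dy, dz in m, then a rotation vector rx, ry, rz in rad; each row is the pose to reach, as a shift and turn from the pose commanded when the command began, along the tool's axes at that moment; what a row does not reach only later rows make up. A row lasts 1/8 s, in which the tool goes at most 0.0625 m and 0.188 rad, less where a joint would pass 70% of its speed; a pose out of reach is approached as far as the arm can. OPENING is the opening from 0.0 (shut) to 1.0 (fully open), set as the command begins (- or left out keeps the last). The fingers move at their own pace and stop on an object; the grip force is fixed at half the most. Time passes only in rows, so rows that do not move let the fingers close. It prints the time, the measured TCP pose, the force, the opening and the grip force at its end.
- robot.sense(): the state, without advancing time (a new reading comes with each control period).
- robot.capture(name): name is "side" or "top" or "wrist"; returns a dict with "frame" (480x640x3 uint8, red, green, blue), "camera_matrix" (3x3 intrinsics, pixels), "camera_from_world" (4x4, takes a point from world to camera coordinates); the wrist camera has in their place "hand_eye" (4x4, takes a point from camera to tool coordinates, whose origin is the TCP and whose axes are the flange's). Camera axes: x right, y down, z forward; pixel columns grow to the right and rows downward; lengths in m; the calibration is good to about 2 mm. A picture is of the moment at which its call begins: read the wrist's pose just before it. There is no depth.
- robot.close_job(): hands the job in; it is judged then, once.
The state is a dict: "time_s": time; "joint_positions": joint angles; "qd": joint speeds; "joint_efforts": joint torques, N m; "tool_pos": TCP position; "tool_rot": TCP orientation; "ft_force": force on the tool from outside, world axes, zero at the start; "torque": the same for the moment, N m; "opening": opening from 0.0 (shut) to 1.0 (fully open); "grasp_force": force on a finger pad.
Only numpy, scipy, OpenCV 4.12 (cv2) and the standard library are available. Lean on these libraries where they do the work, as an engineer would, in place of code of your own. Each camera call takes 0.05 s, during which the arm holds its last target. There are 200 camera calls.

## Working session

There is one attempt and no reset: what is moved stays moved. The work goes in short steps, Python scripts to look and compute and a shell command to move; the robot and the scene stay as the last step left them, time stands still between calls to the robot, and variables do not carry over. Pictures are saved under pics/ and viewed, at most 14 in all, crops included, and the job is handed in when it is done.

```bash
ls; mkdir -p pics; python3 - <<'E'
from cell import robot
import cv2,numpy as np,pickle
s=robot.sense();print(s)
d={}
for n in("top","side"):
    c=robot.capture(n);d[n]=c;cv2.imwrite(f"pics/{n}0.png",c["frame"][:,:,::-1]);print(n,c["camera_matrix"],c["camera_from_world"])
pickle.dump(d,open("cams.pkl","wb"))
E
```

```text
cell.py
inch.py
pics
{'time_s': 0.0, 'joint_positions': array([ 1.13127648e+00,  9.18325403e-02,  1.23185210e+00,  1.99687914e-05,
        1.81976639e+00, -5.66993713e-02]), 'qd': array([-1.02966405e-03,  1.74856621e-03, -1.29953776e-03, -6.32814801e-04,
       -1.39964140e-03,  8.49288218e-05]), 'joint_efforts': array([ 2.11947750e-03, -4.46467352e+01, -4.06433272e+01,  7.00438488e-02,
        2.96494737e-02, -1.46156176e-04]), 'tool_pos': array([0.22399909, 0.55631802, 0.2215417 ]), 'tool_rot': array([-3.13973836e+00, -1.24643547e-04,  2.75877696e+00]), 'ft_force': array([0.012434  , 0.35374873, 0.31717705]), 'torque': array([ 0.01757128,  0.00817444, -0.03009179]), 'grasp_force': 0.0, 'opening': 1.000191097058996}
top [[492.8179913    0.         328.96744423]
 [  0.         492.8179913  239.70024056]
 [  0.           0.           1.        ]] [[-0.01621652 -0.99984878 -0.00628037  0.06063135]
 [-0.99340099  0.01682457 -0.11345221  0.49039536]
 [ 0.11354072  0.00439912 -0.9935236   0.97748683]
 [ 0.          0.          0.          1.        ]]
side [[514.98641368   0.         317.27774766]
 [  0.         514.98641368 239.8374612 ]
 [  0.           0.           1.        ]] [[-0.98390135 -0.17842258 -0.0101741   0.49096479]
 [-0.15213084  0.86607171 -0.47621003  0.06441072]
 [ 0.09377813 -0.4669959  -0.87927271  1.1379714 ]
 [ 0.          0.          0.          1.        ]]
```

View pics/top0.png

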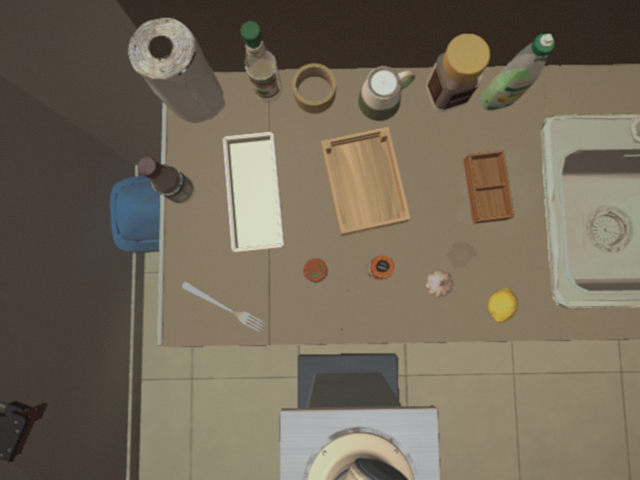

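View pics/side0.png

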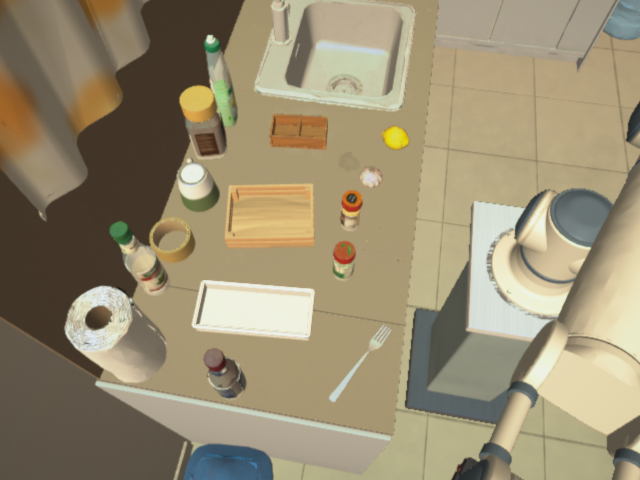

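The top view shows the crate at (365,181), tray at (253,191), rack at (489,187), fork (184,286)–(262,325), jars (315,270) and (381,267), garlic (439,283) and lemon (502,305). I'll enlarge for measuring.

```bash
python3 - <<'E'
import cv2
t=cv2.imread("pics/top0.png")
cv2.imwrite("pics/t1.png",cv2.resize(t[115:345,140:340],None,fx=2.6*1.0,fy=2.6,interpolation=cv2.INTER_CUBIC))
cv2.imwrite("pics/t2.png",cv2.resize(t[115:345,310:530],None,fx=2.6,fy=2.6,interpolation=cv2.INTER_CUBIC))
s=cv2.imread("pics/side0.png")
cv2.imwrite("pics/s1.png",cv2.resize(s[110:410,190:420],None,fx=2,fy=2,interpolation=cv2.INTER_CUBIC))
E
```

```text
(no output)
```

View pics/t1.png

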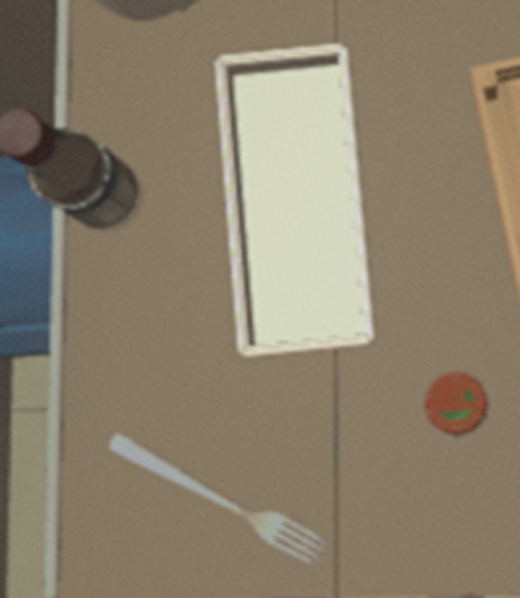

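View pics/t2.png

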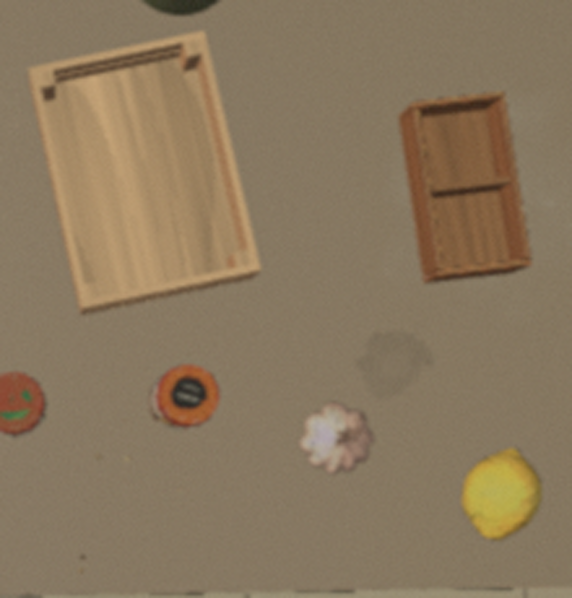

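View pics/s1.png

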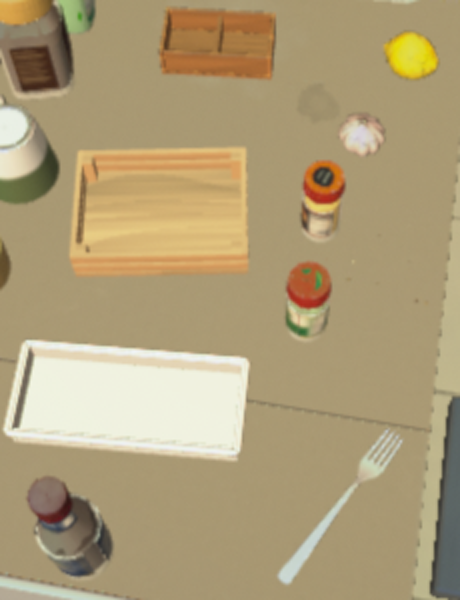

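Crops: tray rim corners in t1 are (216,58), (346,45), (373,338), (240,355). Crate corners in t2 are (30,68), (204,32), (260,268), (82,308). Garlic is at (336,438), lemon at (502,494), jar caps at t1 (456,403) and t2 (188,396), and the fork runs (113,441)→(315,553). The side crop matches. I'll fit poses next.

```bash
cat > h.py <<'E'
import numpy as np,pickle
from scipy.optimize import least_squares
d=pickle.load(open("cams.pkl","rb"))
def proj(n,p):
    T=d[n]["camera_from_world"];q=d[n]["camera_matrix"]@(T[:3,:3]@np.asarray(p,float)+T[:3,3]);return q[:2]/q[2]
c1=lambda u,v:("top",140+u/2.6,115+v/2.6)
c2=lambda u,v:("top",310+u/2.6,115+v/2.6)
s1=lambda u,v:("side",190+u/2,110+v/2)
def tri(obs,z=None):
    f=lambda p:np.concatenate([proj(o[0],p if z is None else [p[0],p[1],z])-o[1:] for o in obs])
    r=least_squares(f,[.5,0,.03]);return r.x.round(4),r.fun.round(1)
def box(hx,hy,h,obs):
    sg=[(1,1),(1,-1),(-1,-1),(-1,1)]
    def f(p):
        c,s=np.cos(p[2]),np.sin(p[2])
        return np.concatenate([proj(o[0],[p[0]+c*a*hx-s*b*hy,p[1]+s*a*hx+c*b*hy,h])-o[1:] for o,(a,b) in zip(obs,sg*2)])
    r=least_squares(f,[.5,0,0]);return r.x.round(4),r.fun.round(1)
E
python3 - <<'E'
from h import *
# order (+x+y),(+x-y),(-x-y),(-x+y)
print("tray",*box(.1205,.0535,.035,[c1(216,58),c1(346,45),c1(373,338),c1(240,355),s1(7,432),s1(25,342),s1(248,357),s1(240,455)]))
print("crate",*box(.098,.071,.045,[c2(30,68),c2(204,32),c2(260,268),c2(82,308),s1(72,262),s1(80,152),s1(246,149),s1(247,263)]))
print("rack",*box(.07,.037,.042,[c2(410,104),c2(503,93),c2(530,265),c2(432,275),s1(162,42),s1(168,8),s1(275,11),s1(274,50)]))
for n,o,z in [("garlic",[c2(336,438),s1(362,134)],.028),("lemon",[c2(502,494),s1(412,56)],.029),("jarA",[c2(188,396),s1(324,180)],.106),("jarB",[c1(456,403),s1(309,282)],.106),
 ("forkH",[c1(113,441),s1(287,578)],.004),("forkT",[c1(315,553),s1(397,440)],.006),("lem1",[c2(514,450)],.029),("lem2",[c2(492,538)],.029),("bottlecap",[c1(20,132),s1(49,497)],.203)]:
    print(n,*tri(o),*tri(o,z))
E
```

```text
tray [0.5931 0.2085 0.0891] [-1.7  0.1 -0.4 -0.3  0.2  1.7 -1.3  0.7 -1.7  0.4 -0.4 -2.6  0.7 -1.1
 -0.2 -1.1]
crate [ 0.6101 -0.02    0.1917] [-2.   0.3 -1.3  0.1 -1.5  1.5 -2.   0.6 -1.3 -2.6 -0.8 -1.1  0.4 -1.
  0.4 -4.5]
rack [ 0.5945 -0.2788  0.0944] [ 0.4 -0.6  0.4 -0.3  0.5  0.7  1.8  0.9 -1.3  3.7 -0.5 -2.1  0.9 -0.4
 -0.8  3.1]
garlic [ 0.3987 -0.1713  0.0148] [-0.   0.2 -0.2 -0. ] [ 0.3984 -0.1663  0.03  ] [-1.1  0.2  0.1 -1.6]
lemon [ 0.3528 -0.2977  0.0186] [-0.   0.3 -0.4 -0.1] [ 0.353  -0.2927  0.03  ] [-0.7  0.3 -0.2 -1.2]
jarA [ 0.4298 -0.0481  0.0923] [ 0.  -0.1  0.1  0. ] [ 0.4291 -0.044   0.03  ] [-1.4 -0.1  0.5 -1.9]
jarB [0.4267 0.0788 0.0941] [ 0.  -0.1  0.1  0. ] [0.4261 0.0811 0.03  ] [-1.4 -0.1  0.4 -1.7]
forkH [0.4037 0.3565 0.0007] [-0.   0.9 -0.8 -0.2] [0.4037 0.3564 0.03  ] [-0.4  0.9 -0.8 -0.5]
forkT [ 0.313   0.1959 -0.0054] [-0.   0.6 -0.7 -0.1] [0.3137 0.1969 0.03  ] [-1.3  0.7 -0.4 -1.5]
lem1 [ 0.3882 -0.3392 -0.0665] [-0. -0.] [ 0.3872 -0.3054  0.03  ] [-0.  0.]
lem2 [ 0.3147 -0.3177 -0.07  ] [-0. -0.] [ 0.3203 -0.2847  0.03  ] [ 0. -0.]
bottlecap [0.6057 0.3648 0.1923] [-0.   0.9 -0.8 -0.2] [0.6031 0.3642 0.03  ] [-2.   0.7 -0.4 -2.1]
```

```bash
cat >> h.py <<'E'
from cell import robot
from scipy.spatial.transform import Rotation as R
def go(x,y,z,a):
    """tool-axis shift and turn to put TCP at x,y,z pointing down, closing line at angle a (deg)"""
    s=robot.sense();M=R.from_euler("xyz",s["tool_rot"]);D=R.from_euler("xyz",[np.pi,0,np.radians(a+90)])
    v=np.array([x,y,z])-s["tool_pos"];rv=(M.inv()*D).as_rotvec()
    print("now",s["tool_pos"].round(4),"closing",round(np.degrees(s["tool_rot"][2])-90,1),"->",M.inv().apply(v).round(4),rv.round(3),"rows",np.ceil(np.linalg.norm(v)/.0625),np.ceil(np.linalg.norm(rv)/.188))
def wrist(name,save=True):
    import cv2
    s=robot.sense();c=robot.capture("wrist")
    if save: cv2.imwrite(f"pics/{name}.png",c["frame"][:,:,::-1])
    pickle.dump((s,c),open(f"{name}.pkl","wb"));return s,c
def wpt(name,u,v,z):
    s,c=pickle.load(open(f"{name}.pkl","rb"));H=np.array(c["hand_eye"]);M=R.from_euler("xyz",s["tool_rot"]).as_matrix()
    r=M@H[:3,:3]@np.linalg.inv(c["camera_matrix"])@[u,v,1];o=M@H[:3,3]+s["tool_pos"];return (o+r*(z-o[2])/r[2]).round(4)
E
python3 -c "
from h import *
go(.40,-.168,.25,101)"
```

```text
now [0.224  0.5563 0.2216] closing 68.1 -> [-0.4338 -0.6062 -0.0274] [-0.002 -0.001 -0.575] rows 12.0 4.0
```

```bash
python3 inch.py '[[-0.434,-0.606,-0.028,0,0,-0.575],[-0.434,-0.606,-0.028,0,0,-0.575],[-0.434,-0.606,-0.028,0,0,-0.575],[-0.434,-0.606,-0.028,0,0,-0.575],[-0.434,-0.606,-0.028,0,0,-0.575],[-0.434,-0.606,-0.028,0,0,-0.575],[-0.434,-0.606,-0.028,0,0,-0.575],[-0.434,-0.606,-0.028,0,0,-0.575],[-0.434,-0.606,-0.028,0,0,-0.575],[-0.434,-0.606,-0.028,0,0,-0.575],[-0.434,-0.606,-0.028,0,0,-0.575],[-0.434,-0.606,-0.028,0,0,-0.575],[-0.434,-0.606,-0.028,0,0,-0.575],[-0.434,-0.606,-0.028,0,0,-0.575],[-0.434,-0.606,-0.028,0,0,-0.575],[-0.434,-0.606,-0.028,0,0,-0.575]]' 1.0; python3 -c "
from h import *
s,c=wrist('w1');print(s['tool_pos'],s['qd'].round(3),c['hand_eye'])
go(.40,-.168,.25,101)"
```

```text
time_s: 2.1
tool_pos: [0.4004, -0.1665, 0.251]
tool_rot: [-3.141, 0.001, -2.947]
ft_force: [-0.8, -0.3, 0.6]
opening: 0.996
grasp_force: 0.0
[ 0.40044529 -0.16654725  0.25103672] [-0.003  0.003 -0.002  0.    -0.002 -0.002] [[ 9.85813028e-05 -9.70526167e-01 -2.40995746e-01  6.56617462e-02]
 [ 9.99999992e-01  1.15813054e-04 -5.73383453e-05 -7.42302127e-04]
 [ 8.35588179e-05 -2.40995739e-01  9.70526170e-01 -1.61555245e-01]
 [ 0.00000000e+00  0.00000000e+00  0.00000000e+00  1.00000000e+00]]
now [ 0.4004 -0.1667  0.251 ] closing -258.9 -> [ 0.0007 -0.0012  0.001 ] [-0.001  0.001  0.002] rows 1.0 1.0
```

View pics/w1.png

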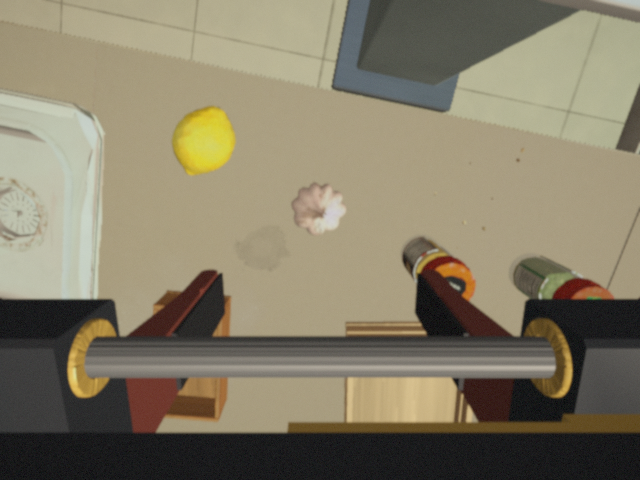

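The wrist view shows garlic at (320,209), lemon at (205,140) with tips at about (215,107) and (192,174), and jar A's base near (415,250).

```bash
python3 -c "
from h import *
print(wpt('w1',320,209,.028),wpt('w1',205,140,.029),wpt('w1',215,107,.029),wpt('w1',192,174,.029),wpt('w1',420,252,.01))
go(.399,-.167,.011,101)"
```

```text
[ 0.3986 -0.1673  0.028 ] [ 0.3532 -0.2912  0.029 ] [ 0.3208 -0.2855  0.029 ] [ 0.3885 -0.3     0.029 ] [ 0.4273 -0.0489  0.01  ]
now [ 0.4004 -0.1667  0.251 ] closing -258.9 -> [1.7e-03 1.0e-04 2.4e-01] [-0.001  0.001  0.002] rows 4.0 1.0
```

```bash
python3 inch.py '[[0.002,0,0.06,0,0,0],[0.002,0,0.12,0,0,0],[0.002,0,0.18,0,0,0],[0.002,0,0.22,0,0,0],[0.002,0,0.24,0,0,0],[0.002,0,0.24,0,0,0]]' 1.0; python3 inch.py '[[0,0,0,0,0,0],[0,0,0,0,0,0],[0,0,0,0,0,0],[0,0,0,0,0,0],[0,0,0,0,0,0],[0,0,0,0,0,0],[0,0,0,0,0,0],[0,0,0,0,0,0]]' 0.45; python3 -c "
from h import *
go(.399,-.167,.17,101)"
```

```text
time_s: 2.9
tool_pos: [0.3973, -0.1669, 0.009]
tool_rot: [3.139, -0.003, -2.948]
ft_force: [0.8, 0.7, 0.1]
opening: 1.0
grasp_force: 0.0
time_s: 3.9
tool_pos: [0.3988, -0.1683, 0.0113]
tool_rot: [-3.141, 0.001, -2.949]
ft_force: [-0.0, 0.5, 5.3]
opening: 0.62
grasp_force: 30.0
now [ 0.3988 -0.1683  0.0113] closing -259.0 -> [-0.0006  0.0011 -0.1587] [-0.001  0.001  0.   ] rows 3.0 1.0
```

```bash
python3 -c "
from h import *
go(.651,-.012,.15,101);go(.651,-.012,.020,101)"
```

```text
now [ 0.3988 -0.1683  0.0113] closing -259.0 -> [-0.2775  0.1052 -0.1385] [-0.001  0.001  0.   ] rows 6.0 1.0
now [ 0.3988 -0.1683  0.0113] closing -259.0 -> [-0.2774  0.1053 -0.0085] [-0.001  0.001  0.   ] rows 5.0 1.0
```

```bash
python3 inch.py '[[0,0,-0.05,0,0,0],[0,0,-0.1,0,0,0],[0,0,-0.14,0,0,0],[-0.06,0.02,-0.14,0,0,0],[-0.115,0.04,-0.14,0,0,0],[-0.17,0.06,-0.14,0,0,0],[-0.23,0.085,-0.14,0,0,0],[-0.277,0.105,-0.14,0,0,0],[-0.277,0.105,-0.14,0,0,0],[-0.277,0.105,-0.09,0,0,0],[-0.277,0.105,-0.04,0,0,0],[-0.277,0.105,-0.02,0,0,0],[-0.277,0.105,-0.0085,0,0,0],[-0.277,0.105,-0.0085,0,0,0],[-0.277,0.105,-0.0085,0,0,0]]'; python3 inch.py '[[0,0,0,0,0,0],[0,0,0,0,0,0],[0,0,0,0,0,0],[0,0,0,0,0,0]]' 0.85;  python3 -c "
from h import *
go(.651,-.012,.2,101);go(.353,-.292,.14,75);go(.353,-.292,.011,75)"
```

```text
time_s: 5.78
tool_pos: [0.6515, -0.0123, 0.0216]
tool_rot: [-3.141, 0.003, -2.95]
ft_force: [1.1, 0.6, -0.0]
opening: 0.617
grasp_force: 30.0
time_s: 6.28
tool_pos: [0.6502, -0.0121, 0.0192]
tool_rot: [3.142, 0.0, -2.949]
ft_force: [0.7, -0.1, 0.5]
opening: 0.848
grasp_force: 0.0
now [ 0.6502 -0.0121  0.0192] closing -259.0 -> [-8.000e-04 -1.000e-04 -1.808e-01] [0. 0. 0.] rows 3.0 1.0
now [ 0.6502 -0.0121  0.0192] closing -259.0 -> [ 0.3452 -0.218  -0.1208] [0.    0.    0.454] rows 7.0 3.0
now [ 0.6502 -0.0121  0.0192] closing -259.0 -> [ 0.3452 -0.218   0.0082] [0.    0.    0.454] rows 7.0 3.0
```

```bash
python3 inch.py '[[0,0,-0.05,0,0,0],[0,0,-0.1,0,0,0],[0,0,-0.13,0,0,0],[0.05,-0.03,-0.13,0,0,0.15],[0.1,-0.06,-0.13,0,0,0.3],[0.15,-0.09,-0.13,0,0,0.454],[0.2,-0.125,-0.13,0,0,0.454],[0.25,-0.155,-0.13,0,0,0.454],[0.3,-0.19,-0.13,0,0,0.454],[0.345,-0.218,-0.13,0,0,0.454],[0.345,-0.218,-0.13,0,0,0.454],[0.345,-0.218,-0.08,0,0,0.454],[0.345,-0.218,-0.03,0,0,0.454],[0.345,-0.218,-0.005,0,0,0.454],[0.345,-0.218,0.008,0,0,0.454],[0.345,-0.218,0.008,0,0,0.454]]' 1.0; python3 inch.py '[[0,0,0,0,0,0],[0,0,0,0,0,0],[0,0,0,0,0,0],[0,0,0,0,0,0],[0,0,0,0,0,0],[0,0,0,0,0,0],[0,0,0,0,0,0],[0,0,0,0,0,0]]' 0.45; python3 -c "
from h import *
go(.567,-.028,.15,101);go(.567,-.028,.020,101)"
```

```text
time_s: 8.28
tool_pos: [0.3535, -0.2913, 0.0108]
tool_rot: [3.141, -0.001, 2.881]
ft_force: [-0.1, -0.1, 0.8]
opening: 1.001
grasp_force: 0.0
time_s: 9.28
tool_pos: [0.3535, -0.2922, 0.0117]
tool_rot: [-3.141, 0.001, 2.88]
ft_force: [-0.8, 1.5, 5.8]
opening: 0.632
grasp_force: 30.0
now [ 0.3535 -0.2922  0.0117] closing 75.0 -> [-0.138   0.3104 -0.1383] [-0.001  0.001 -0.454] rows 6.0 3.0
now [ 0.3535 -0.2922  0.0117] closing 75.0 -> [-0.1379  0.3104 -0.0083] [-0.001  0.001 -0.454] rows 6.0 3.0
```

```bash
python3 inch.py '[[0,0,-0.05,0,0,0],[0,0,-0.1,0,0,0],[0,0,-0.14,0,0,0],[-0.025,0.05,-0.14,0,0,-0.1],[-0.05,0.105,-0.14,0,0,-0.2],[-0.075,0.16,-0.14,0,0,-0.3],[-0.1,0.215,-0.14,0,0,-0.4],[-0.12,0.27,-0.14,0,0,-0.454],[-0.138,0.31,-0.14,0,0,-0.454],[-0.138,0.31,-0.14,0,0,-0.454],[-0.138,0.31,-0.09,0,0,-0.454],[-0.138,0.31,-0.04,0,0,-0.454],[-0.138,0.31,-0.02,0,0,-0.454],[-0.138,0.31,-0.008,0,0,-0.454],[-0.138,0.31,-0.008,0,0,-0.454],[-0.138,0.31,-0.008,0,0,-0.454]]'; python3 inch.py '[[0,0,0,0,0,0],[0,0,0,0,0,0],[0,0,0,0,0,0],[0,0,0,0,0,0]]' 0.85;  python3 -c "
from h import *
go(.36,.15,.25,150)"
```

```text
time_s: 11.28
tool_pos: [0.568, -0.0285, 0.0212]
tool_rot: [-3.141, 0.003, -2.95]
ft_force: [0.1, 0.6, -1.2]
opening: 0.63
grasp_force: 30.0
time_s: 11.78
tool_pos: [0.5668, -0.0282, 0.0192]
tool_rot: [-3.142, 0.0, -2.949]
ft_force: [0.4, 0.4, -0.5]
opening: 0.854
grasp_force: 0.0
now [ 0.5668 -0.0282  0.0192] closing -259.0 -> [ 0.1689  0.2144 -0.2308] [-0.     0.    -0.855] rows 6.0 5.0
```

```bash
python3 inch.py '[[0,0,-0.05,0,0,0],[0,0,-0.1,0,0,0],[0,0,-0.16,0,0,0],[0,0,-0.22,0,0,0],[0,0,-0.23,0,0,0]]' 1.0;python3 -c "
from h import *
go(.36,.277,.25,150)"
```

```text
time_s: 12.4
tool_pos: [0.5681, -0.0283, 0.2552]
tool_rot: [-3.139, 0.009, -2.949]
ft_force: [-0.2, -0.4, -0.2]
opening: 0.993
grasp_force: 0.0
now [ 0.5681 -0.0283  0.2552] closing -259.0 -> [0.146  0.3395 0.003 ] [-0.006  0.007 -0.855] rows 6.0 5.0
```

```bash
python3 inch.py '[[0.024,0.056,0,0,0,-0.14],[0.048,0.112,0,0,0,-0.28],[0.072,0.168,0,0,0,-0.42],[0.096,0.224,0,0,0,-0.56],[0.12,0.28,0,0,0,-0.7],[0.146,0.34,0,0,0,-0.855],[0.146,0.34,0,0,0,-0.855],[0.146,0.34,0,0,0,-0.855],[0.146,0.34,0,0,0,-0.855]]';python3 -c "
from h import *
import cv2
wrist('w2');c=robot.capture('top');cv2.imwrite('pics/t3.png',cv2.resize(c['frame'][110:350,290:530,::-1],None,fx=2,fy=2))
cv2.imwrite('pics/both.png',cv2.hconcat([cv2.imread('pics/t3.png')[:,:310],cv2.imread('pics/w2.png')[:,100:580]][0:2]) if 1 else 0)
go(.36,.277,.25,150)"
```

```text
time_s: 13.52
tool_pos: [0.3593, 0.2765, 0.2486]
tool_rot: [3.142, -0.001, -2.097]
ft_force: [0.7, -0.4, 0.8]
opening: 1.0
grasp_force: 0.0
now [0.3594 0.2765 0.2489] closing -210.2 -> [-0.0007 -0.0003 -0.0011] [ 0.    -0.001 -0.003] rows 1.0 1.0
```

View pics/both.png

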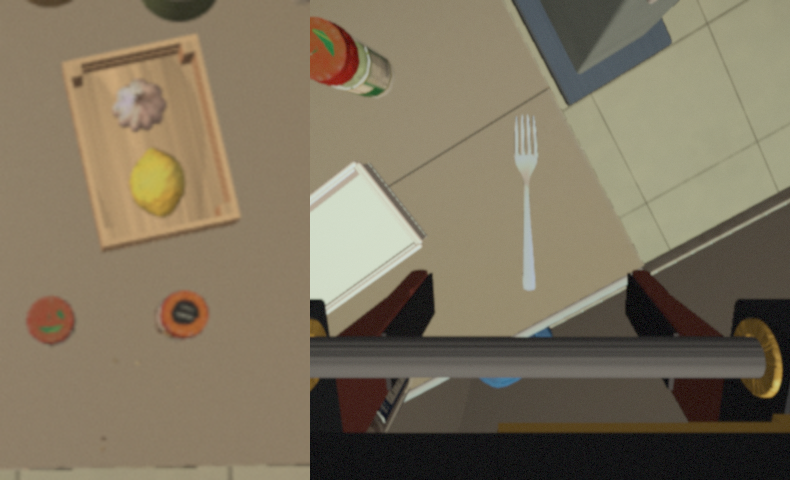

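Garlic and lemon lie in the crate. In the wrist view the fork runs (316,115) tines to (320,290) handle, tray corners are at (152,165) and (215,238), and jar B's base is near (166,80).

```bash
python3 -c "
from h import *
for p in [(316,115,.008),(320,290,.003),(318,203,.004),(152,165,.035),(215,238,.035),(166,80,.005)]: print(wpt('w2',*p))
x,y,t=.5931,.2085,.0891
for b in(-1,1): print('tray -x corner',x-.1205*np.cos(t)-b*.0535*np.sin(t),y-.1205*np.sin(t)+b*.0535*np.cos(t))
"
```

```text
[0.3142 0.1916 0.008 ]
[0.4066 0.3587 0.003 ]
[0.3579 0.2706 0.004 ]
[0.4766 0.1532 0.035 ]
[0.4645 0.2449 0.035 ]
[0.4269 0.0873 0.005 ]
tray -x corner 0.4778385422667197 0.14448987297935395
tray -x corner 0.4683174516326603 0.2510654275551479
```

```bash
python3 -c "
from h import *
go(.3602,.2755,.004,151)"
```

```text
now [0.3594 0.2765 0.2489] closing -210.2 -> [ 0.0003 -0.0012  0.2449] [ 0.    -0.001 -0.02 ] rows 4.0 1.0
```

```bash
python3 inch.py '[[0,-0.001,0.06,0,0,-0.02],[0,-0.001,0.12,0,0,-0.02],[0,-0.001,0.17,0,0,-0.02],[0,-0.001,0.2,0,0,-0.02],[0,-0.001,0.22,0,0,-0.02],[0,-0.001,0.235,0,0,-0.02],[0,-0.001,0.24,0,0,-0.02],[0,-0.001,0.244,0,0,-0.02],[0,-0.001,0.245,0,0,-0.02],[0,-0.001,0.245,0,0,-0.02]]' 0.5; python3 inch.py '[[0,0,0,0,0,0],[0,0,0,0,0,0],[0,0,0,0,0,0],[0,0,0,0,0,0],[0,0,0,0,0,0],[0,0,0,0,0,0],[0,0,0,0,0,0],[0,0,0,0,0,0]]' 0.0; python3 -c "
from h import *
go(.593,.205,.15,95);go(.593,.205,.010,95)"
```

```text
time_s: 14.88
tool_pos: [0.3597, 0.2773, 0.0047]
tool_rot: [-3.141, 0.001, -2.074]
ft_force: [0.3, 0.2, 0.6]
opening: 0.503
grasp_force: 0.0
time_s: 15.88
tool_pos: [0.3594, 0.2771, 0.0041]
tool_rot: [-3.142, 0.0, -2.074]
ft_force: [1.1, 0.1, 1.5]
opening: 0.197
grasp_force: 25.5
now [0.3594 0.2771 0.0041] closing -208.9 -> [-0.0496 -0.2394 -0.1459] [0.   0.   0.98] rows 5.0 6.0
now [0.3594 0.2771 0.0041] closing -208.9 -> [-0.0496 -0.2394 -0.0059] [0.   0.   0.98] rows 4.0 6.0
```

```bash
python3 inch.py '[[0,0,-0.02,0,0,0],[0,0,-0.05,0,0,0],[0,0,-0.1,0,0,0],[0,0,-0.146,0,0,0],[0,0,-0.146,0,0,0]]'; python3 -c "
from h import *
wrist('w3')
go(.593,.205,.15,95);go(.593,.205,.010,95)"
```

```text
time_s: 16.5
tool_pos: [0.361, 0.2781, 0.1546]
tool_rot: [-3.138, 0.007, -2.074]
ft_force: [-0.3, -0.8, -0.6]
opening: 0.193
grasp_force: 25.4
now [0.3601 0.2776 0.1518] closing -208.9 -> [-0.0488 -0.239   0.0024] [-0.     0.004  0.98 ] rows 4.0 6.0
now [0.3601 0.2776 0.1518] closing -208.9 -> [-0.0484 -0.2388  0.1424] [-0.     0.004  0.98 ] rows 5.0 6.0
```

View pics/w3.png

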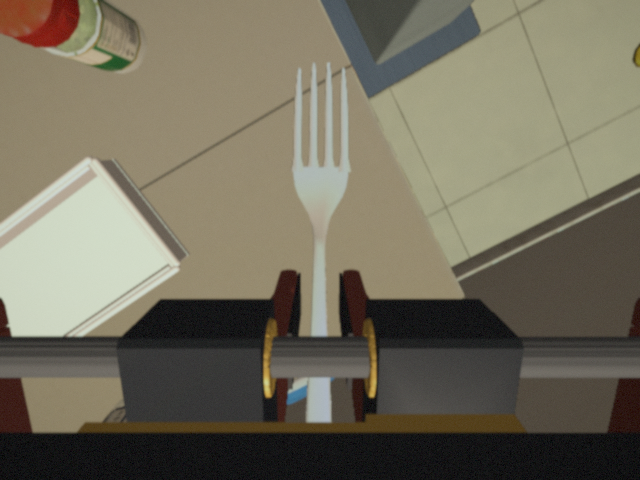

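The fork is held straight between the pads, tines at (322,65–170). Now carrying it to the tray.

```bash
python3 inch.py '[[-0.01,-0.05,0,0,0,0.17],[-0.02,-0.1,0,0,0,0.34],[-0.03,-0.15,0,0,0,0.51],[-0.04,-0.2,0,0,0,0.68],[-0.048,-0.239,0,0,0,0.85],[-0.048,-0.239,0,0,0,0.98],[-0.048,-0.239,0,0,0,0.98],[-0.048,-0.239,0.05,0,0,0.98],[-0.048,-0.239,0.09,0,0,0.98],[-0.048,-0.239,0.115,0,0,0.98],[-0.048,-0.239,0.13,0,0,0.98],[-0.048,-0.239,0.138,0,0,0.98],[-0.048,-0.239,0.141,0,0,0.98],[-0.048,-0.239,0.141,0,0,0.98]]'; python3 -c "
from h import *
go(.593,.205,.010,95)"
```

```text
time_s: 18.3
tool_pos: [0.5923, 0.204, 0.0101]
tool_rot: [3.141, 0.001, -3.054]
ft_force: [-0.2, 0.2, -0.6]
opening: 0.199
grasp_force: 25.4
now [0.5923 0.204  0.0101] closing -265.0 -> [-0.0007  0.001   0.0001] [0.    0.001 0.   ] rows 1.0 1.0
```

```bash
python3 inch.py '[[0,0,0,0,0,0],[0,0,0,0,0,0],[0,0,0,0,0,0],[0,0,-0.03,0,0,0],[0,0,-0.08,0,0,0],[0,0,-0.14,0,0,0],[0,0,-0.2,0,0,0],[0,0,-0.24,0,0,0],[0,0,-0.24,0,0,0]]' 0.45; python3 -c "
from h import *
go(.428,.02,.26,95.4)"
```

```text
time_s: 19.42
tool_pos: [0.5931, 0.2042, 0.2545]
tool_rot: [3.14, 0.008, -3.054]
ft_force: [0.3, 1.2, 0.2]
opening: 0.452
grasp_force: 0.0
now [0.5931 0.2042 0.2545] closing -265.0 -> [ 0.1804 -0.1691 -0.0073] [ 0.002  0.008 -0.007] rows 4.0 1.0
```

```bash
python3 inch.py '[[0.05,-0.04,0,0,0,0],[0.1,-0.09,0,0,0,0],[0.14,-0.13,0,0,0,0],[0.18,-0.17,0,0,0,0],[0.18,-0.17,0,0,0,0],[0.18,-0.17,0,0,0,0]]' 1.0; python3 -c "
from h import *
import cv2
s,c=wrist('w4');t=robot.capture('top')['frame'][:,:,::-1]
w=cv2.imread('pics/w4.png')
cv2.imwrite('pics/b4.png',cv2.hconcat([w[:,100:540],cv2.resize(t[120:280,205:295],None,fx=3,fy=3)]))
print(s['tool_pos'])"
```

```text
time_s: 20.18
tool_pos: [0.4274, 0.0189, 0.2483]
tool_rot: [3.141, -0.001, -3.055]
ft_force: [-0.8, -0.7, 0.1]
opening: 0.996
grasp_force: 0.0
[0.42740744 0.01893814 0.24826082]
```

View pics/b4.png

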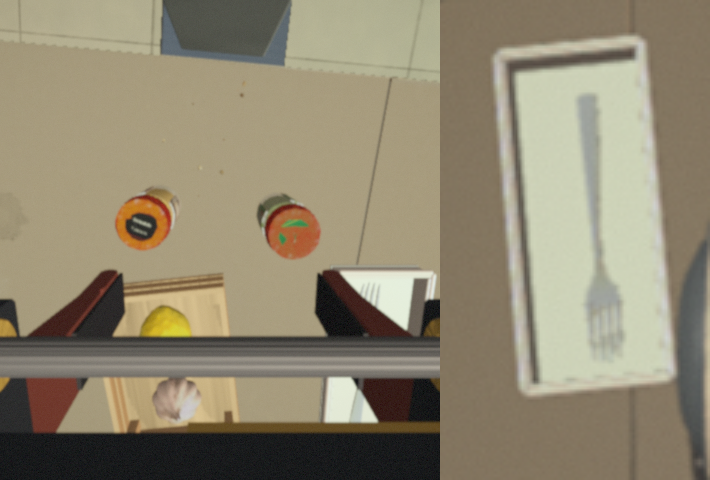

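The fork lies flat in the tray. Cap tops are at wrist pixels A (243,222) and B (393,231).

```bash
python3 -c "
from h import *
print(wpt('w4',243,222,.106),wpt('w4',393,231,.106))
go(.428,-.046,.16,95.4);go(.428,-.046,.045,95.4)"
```

```text
[ 0.4282 -0.0445  0.106 ] [0.4251 0.0787 0.106 ]
now [0.4278 0.0195 0.2483] closing -264.9 -> [ 0.0054 -0.0653  0.0883] [ 0.    -0.001 -0.006] rows 2.0 1.0
now [0.4278 0.0195 0.2483] closing -264.9 -> [ 0.0053 -0.0654  0.2033] [ 0.    -0.001 -0.006] rows 4.0 1.0
```

```bash
python3 inch.py '[[0.005,-0.05,0,0,0,0],[0.005,-0.064,0,0,0,0],[0.005,-0.064,0,0,0,0],[0.005,-0.064,0.05,0,0,0],[0.005,-0.064,0.1,0,0,0],[0.005,-0.064,0.15,0,0,0],[0.005,-0.064,0.19,0,0,0],[0.005,-0.064,0.203,0,0,0],[0.005,-0.064,0.203,0,0,0]]' 1.0; python3 inch.py '[[0,0,0,0,0,0],[0,0,0,0,0,0],[0,0,0,0,0,0],[0,0,0,0,0,0],[0,0,0,0,0,0],[0,0,0,0,0,0],[0,0,0,0,0,0],[0,0,0,0,0,0]]' 0.3; python3 -c "
from h import *
x,y,t=.5945,-.2788,.0944
for a in(.034,-.034): print(x+a*np.cos(t),y+a*np.sin(t))
go(x+.034*np.cos(t),y+.034*np.sin(t),.17,95.4);go(x+.034*np.cos(t),y+.034*np.sin(t),.052,95.4)"
```

```text
time_s: 21.4
tool_pos: [0.428, -0.0447, 0.0462]
tool_rot: [3.141, -0.001, -3.053]
ft_force: [-0.3, -0.8, 1.0]
opening: 0.998
grasp_force: 0.0
time_s: 22.4
tool_pos: [0.428, -0.0455, 0.0463]
tool_rot: [-3.141, 0.0, -3.054]
ft_force: [-0.2, -0.3, 1.2]
opening: 0.5
grasp_force: 30.0
0.6283486193473984 -0.2755951648599446
0.5606513806526017 -0.28200483514005537
now [ 0.428  -0.0455  0.0463] closing -265.0 -> [-0.1796 -0.2467 -0.1237] [-0.     0.    -0.007] rows 6.0 1.0
now [ 0.428  -0.0455  0.0463] closing -265.0 -> [-0.1795 -0.2467 -0.0057] [-0.     0.    -0.007] rows 5.0 1.0
```

```bash
python3 inch.py '[[0,0,-0.05,0,0,0],[0,0,-0.1,0,0,0],[0,0,-0.124,0,0,0],[-0.03,-0.04,-0.124,0,0,0],[-0.06,-0.085,-0.124,0,0,0],[-0.09,-0.13,-0.124,0,0,0],[-0.12,-0.17,-0.124,0,0,0],[-0.15,-0.21,-0.124,0,0,0],[-0.18,-0.247,-0.124,0,0,0],[-0.18,-0.247,-0.124,0,0,0],[-0.18,-0.247,-0.124,0,0,0]]'; python3 -c "
from h import *
import cv2
wrist('w5');t=robot.capture('side')['frame'][:,:,::-1]
w=cv2.imread('pics/w5.png')
cv2.imwrite('pics/b5.png',cv2.hconcat([w[:,100:540],cv2.resize(t[40:200,250:370],None,fx=3,fy=3)]))
go(.6283,-.2756,.052,95.4)"
```

```text
time_s: 23.78
tool_pos: [0.6284, -0.2753, 0.1692]
tool_rot: [3.14, -0.001, -3.054]
ft_force: [-0.3, 0.2, 0.1]
opening: 0.504
grasp_force: 30.0
now [ 0.6284 -0.2749  0.1711] closing -265.0 -> [ 0.0003 -0.0007  0.1191] [-0.     0.001 -0.006] rows 2.0 1.0
```

View pics/b5.png

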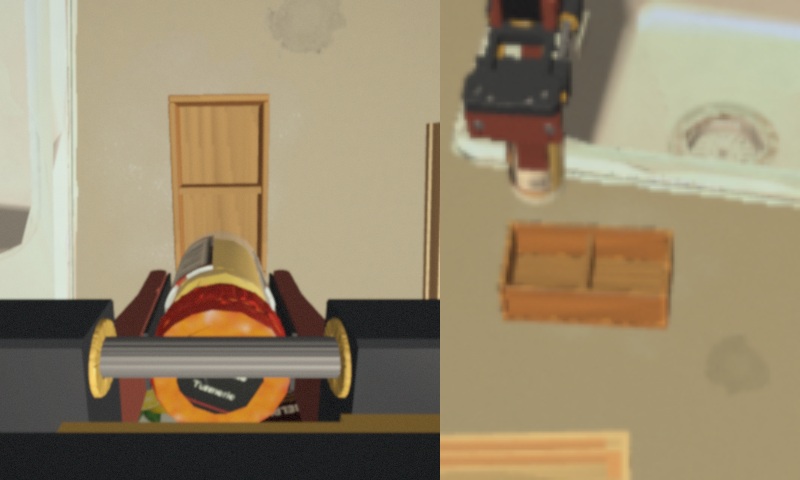

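Near-end rim corners of the rack at wrist (269,95), (369,95), and the cross wall at (321,187). The jar hangs straight over the far bay.

```bash
python3 -c "
from h import *
a=wpt('w5',269,95,.042);b=wpt('w5',369,95,.042);print(a,b,np.hypot(*(a-b)[:2]),wpt('w5',321,187,.042),wpt('w5',321,187,.03))
t=np.arctan2((b-a)[0]*-1,(b-a)[1]);m=(a+b)/2;print(t,[m[:2]+k*np.array([np.cos(t),np.sin(t)]) for k in(.036,.07,.104)])
t=.0944;print([m[:2]+k*np.array([np.cos(t),np.sin(t)]) for k in(.036,.07,.104)])
"
```

```text
[ 0.5312 -0.3209  0.042 ] [ 0.5249 -0.2493  0.042 ] 0.0718766304162904 [ 0.5935 -0.2779  0.042 ] [ 0.5948 -0.2777  0.03  ]
0.08776280499228312 [array([ 0.56391145, -0.28194459]), array([ 0.59778059, -0.27896449]), array([ 0.63164974, -0.27598438])]
[array([ 0.56388971, -0.28170665]), array([ 0.59773833, -0.27850181]), array([ 0.63158695, -0.27529697])]
```

```bash
python3 inch.py '[[0,-0.001,0.04,0,0,0],[0,-0.001,0.07,0,0,0],[0,-0.001,0.09,0,0,0],[0,-0.001,0.105,0,0,0],[0,-0.001,0.113,0,0,0],[0,-0.001,0.117,0,0,0],[0,-0.001,0.117,0,0,0]]'; python3 inch.py '[[0,0,0,0,0,0],[0,0,0,0,0,0],[0,0,0,0,0,0],[0,0,-0.03,0,0,0],[0,0,-0.08,0,0,0],[0,0,-0.13,0,0,0],[0,0,-0.18,0,0,0],[0,0,-0.18,0,0,0]]' 0.8; python3 -c "
from h import *
go(.4256,.080,.23,95.4);go(.4256,.080,.045,95.4)"
```

```text
time_s: 24.75
tool_pos: [0.6291, -0.2769, 0.0536]
tool_rot: [-3.141, 0.001, -3.054]
ft_force: [-0.2, 0.1, -0.1]
opening: 0.506
grasp_force: 30.0
time_s: 25.75
tool_pos: [0.6302, -0.2775, 0.2402]
tool_rot: [-3.136, 0.009, -3.054]
ft_force: [-0.1, 1.0, 0.7]
opening: 0.802
grasp_force: 0.0
now [ 0.6302 -0.2775  0.2402] closing -265.0 -> [0.1728 0.374  0.0065] [-0.006  0.009 -0.007] rows 7.0 1.0
now [ 0.6302 -0.2775  0.2402] closing -265.0 -> [0.1745 0.375  0.1915] [-0.006  0.009 -0.007] rows 8.0 1.0
```

```bash
python3 inch.py '[[0.025,0.055,0,0,0,0],[0.05,0.11,0,0,0,0],[0.075,0.165,0,0,0,0],[0.1,0.215,0,0,0,0],[0.125,0.27,0,0,0,0],[0.15,0.325,0,0,0,0],[0.172,0.374,0,0,0,0],[0.172,0.374,0,0,0,0],[0.172,0.374,0,0,0,0],[0.172,0.374,0,0,0,0]]' 1.0; python3 -c "
from h import *
go(.4256,.080,.045,95.4)"
```

```text
time_s: 27.0
tool_pos: [0.4254, 0.0798, 0.2325]
tool_rot: [-3.141, -0.001, -3.056]
ft_force: [-0.1, -0.1, 0.3]
opening: 1.001
grasp_force: 0.0
now [0.4254 0.0798 0.2325] closing -265.1 -> [-0.0004  0.0002  0.1875] [-0.    -0.001 -0.009] rows 4.0 1.0
```

```bash
python3 inch.py '[[0,0,0.05,0,0,0],[0,0,0.1,0,0,0],[0,0,0.15,0,0,0],[0,0,0.177,0,0,0],[0,0,0.187,0,0,0],[0,0,0.187,0,0,0]]' 1.0; python3 inch.py '[[0,0,0,0,0,0],[0,0,0,0,0,0],[0,0,0,0,0,0],[0,0,0,0,0,0],[0,0,0,0,0,0],[0,0,0,0,0,0],[0,0,0,0,0,0],[0,0,0,0,0,0]]' 0.3; python3 -c "
from h import *
go(.5607,-.282,.18,95.4)"
```

```text
time_s: 27.75
tool_pos: [0.4251, 0.0802, 0.0461]
tool_rot: [-3.142, -0.001, -3.056]
ft_force: [-0.1, -0.0, -0.3]
opening: 1.001
grasp_force: 0.0
time_s: 28.75
tool_pos: [0.425, 0.0808, 0.0462]
tool_rot: [3.142, 0.0, -3.054]
ft_force: [-1.0, 0.3, 1.5]
opening: 0.506
grasp_force: 30.0
now [0.425  0.0808 0.0462] closing -265.0 -> [-0.1036 -0.3733 -0.1338] [ 0.     0.    -0.007] rows 7.0 1.0
```

```bash
python3 inch.py '[[0,0,-0.05,0,0,0],[0,0,-0.1,0,0,0],[0,0,-0.134,0,0,0],[-0.015,-0.055,-0.134,0,0,0],[-0.03,-0.11,-0.134,0,0,0],[-0.045,-0.165,-0.134,0,0,0],[-0.06,-0.22,-0.134,0,0,0],[-0.075,-0.275,-0.134,0,0,0],[-0.09,-0.33,-0.134,0,0,0],[-0.1036,-0.373,-0.134,0,0,0],[-0.1036,-0.373,-0.134,0,0,0],[-0.1036,-0.373,-0.134,0,0,0],[-0.1036,-0.373,-0.134,0,0,0]]'; python3 -c "
from h import *
import cv2
wrist('w6');t=robot.capture('side')['frame'][:,:,::-1]
w=cv2.imread('pics/w6.png')
cv2.imwrite('pics/b6.png',cv2.hconcat([w[:,100:540],cv2.resize(t[40:200,250:370],None,fx=3,fy=3)]))
go(.5607,-.282,.054,95.4)"
```

```text
time_s: 30.38
tool_pos: [0.5606, -0.2806, 0.1805]
tool_rot: [-3.142, 0.0, -3.053]
ft_force: [-0.3, 0.1, -1.7]
opening: 0.499
grasp_force: 30.0
now [ 0.5607 -0.2806  0.1808] closing -264.9 -> [ 0.0002 -0.0013  0.1268] [-0.     0.001 -0.006] rows 3.0 1.0
```

View pics/b6.png

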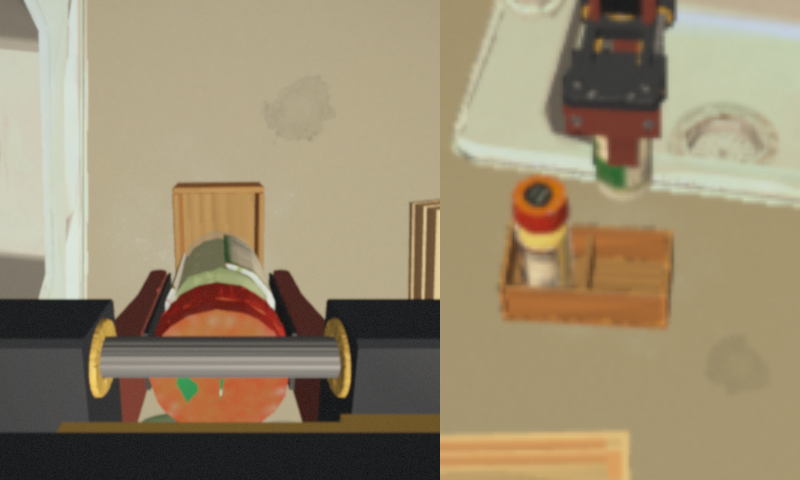

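Jar A stands upright in the far bay (side crop (540,240)), and jar B hangs over the near bay.

```bash
python3 inch.py '[[0,-0.001,0.04,0,0,0],[0,-0.001,0.07,0,0,0],[0,-0.001,0.095,0,0,0],[0,-0.001,0.112,0,0,0],[0,-0.001,0.12,0,0,0],[0,-0.001,0.1265,0,0,0],[0,-0.001,0.1265,0,0,0]]'; python3 inch.py '[[0,0,0,0,0,0],[0,0,0,0,0,0],[0,0,0,0,0,0],[0,0,-0.03,0,0,0],[0,0,-0.08,0,0,0],[0,0,-0.13,0,0,0],[0,0,-0.18,0,0,0],[0.06,0.06,-0.2,0,0,0],[0.11,0.1,-0.2,0,0,0],[0.14,0.15,-0.2,0,0,0],[0.14,0.15,-0.2,0,0,0],[0.14,0.15,-0.2,0,0,0]]' 0.8; python3 -c "
from h import *
import cv2
a=robot.capture('top')['frame'][110:350,140:540,::-1];b=robot.capture('side')['frame'][:,:,::-1]
cv2.imwrite('pics/end.png',cv2.hconcat([cv2.copyMakeBorder(a,0,240,0,0,0),b[20:500][:,180:480]][:0] or [cv2.resize(a,(500,300)),cv2.resize(b[100:400,180:480],(300,300))]))"
```

```text
time_s: 31.35
tool_pos: [0.5608, -0.2828, 0.0539]
tool_rot: [-3.141, 0.0, -3.054]
ft_force: [-0.9, -0.4, -0.8]
opening: 0.506
grasp_force: 30.0
time_s: 32.85
tool_pos: [0.4078, -0.1449, 0.2549]
tool_rot: [-3.14, 0.003, -3.053]
ft_force: [-0.7, -0.7, 0.4]
opening: 0.8
grasp_force: 0.0
```

View pics/end.png

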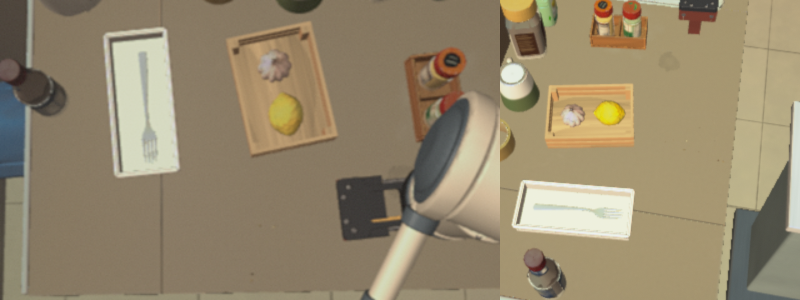

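Garlic and lemon are in the crate, the fork lies flat in the tray, both jars stand in the rack, and the bottle has not moved.

```bash
python3 -c "
from cell import robot
print(robot.close_job())"
```

```text
the job is handed in; nothing more can be done
None
```

I handed the job in after about 33 s of the 120 s: the final pictures show the garlic and lemon in the crate, the fork flat in the tray, a jar upright in each rack bay, the bottle where it was, and the open gripper clear of everything.

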